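Find where the tool-rack slide binds, back it off and flag the side

ROBOT

A 7-joint arm with a two-finger parallel gripper is mounted at the origin on the work surface. World frame = base frame: x ahead of the robot, y to its left, z up, the work surface at z = 0. Lengths are in m, angles in rad, forces in N, time in s.
With the tool pointing down it reaches from about 0.4 to 0.875 m from the base axis. Payload 19.3 kg.
Tool frame: the origin (TCP) lies between the finger pads; the fingertips stand 17 mm ahead of it and the grasp point (between the pads) lies 2 mm behind it; z points along the fingers, x is the direction in which the jaws open and shut, and the axes are right-handed (so a half turn about z gives the same grasp; the last joint's range is limited). The gripper opens to 85 mm and grips with 20 to 120 N. Pads are 22 mm wide; open, the fingers measure 114 mm over their backs; the gripper's body (76 mm by 85 mm) begins 54 mm behind the grasp point. The pads swing forward as they close: fully open they stand 13 mm farther back than shut.
Start: joints at [-1.219, 0.521, -0.036, 1.599, 0.021, 1.021, -0.113], TCP at [0.256, 0.57, 0.248] pointing down, gripper open.
Joint ranges: [-2.91, 2.91], [-0.3, 2.13], [-1.5, 1.42], [0.17, 2.43], [-1.26, 4.41], [0.16, 1.93], [-2.52, 2.52]. Speed limits (rad/s): [1.89, 1.89, 2.39, 2.39, 3.01, 3.01, 3.01].

INTERFACE

Orientations are given as [roll, pitch, yaw] about the fixed x, y, z axes, in that order (R = Rz(yaw) Ry(pitch) Rx(roll)).
In Python, from workcell import bot gives the robot as it stands. The module is installed in compiled form; this text tells all that it offers.
- The arm moves only by the tool arm_command, never from a script. Its argument "targets" is a list of rows, each a list of 6 numbers: the shift along the tool's x, y, z in mm, then the turn, a rotation vector about the tool's x, y, z in degrees. In form: [[x, y, z, wx, wy, wz], ...]. A call has 1 to 8 rows; each row shifts and turns the pose as measured when the row begins, along the tool's axes as they then stand; what a row does not reach is not made up. A row lasts 1/10 s, in which the tool goes at most 50 mm and 8.59 degrees, less where a joint would pass 70% of its speed; a pose out of reach is approached as far as the arm can. A call is refused whole if a number of a shift passes 50 or a number of a turn 8.59, either way. A call with a gripper value outside its range is refused whole. "grip" is the opening in per cent of the stroke, from 0 (shut) to 100 (fully open), set as the call begins (left out, the last holds). The fingers move at their own pace and stop on an object; "grip_force" is the grip in N (left out, the last holds). Time passes only in rows, so rows that do not move let the fingers close. It gives the time, the measured TCP pose, the force and the opening at its end, in the units of the state.
- bot.observe(): the state, without advancing time (a new reading comes with each control period).
- bot.grab_frame(name): name is "scene" or "top" or "wrist"; returns a dict with "color" (480x640x3 uint8, red, green, blue), "depth" (480x640 float32, m along the optical axis (not along the pixel's ray), 0 where there is no reading), "fov_y" (degrees; the focal length in pixels is half the picture's height over the tangent of half this angle, whatever the lens; pixels are square), "cx", "cy" (the principal point, pixels), "R" (3x3) and "t" (3): a world point X has camera coordinates R X + t; the wrist camera has in their place "hand_eye" (4x4, takes a point from camera to tool coordinates, whose origin is the TCP and whose axes are the tool frame's). Camera axes: x right, y down, z forward; pixel columns grow to the right and rows downward; lengths in m; the calibration is good to about 2 mm. A picture is of the moment at which its call begins: read the wrist's pose just before it.
- bot.job_done(): hands the job in, once; it reports no verdict.
The state is a dict: "clock": time; "qpos": joint angles; "qd": joint speeds; "joint_efforts": joint torques, N m; "position": TCP position; "tool_rot": TCP orientation; "force": force on the tool from outside, world axes, zero at the start; "moment": the same for the moment, N m; "grip_width": finger opening in m.
Only numpy, scipy, OpenCV 4.12 (cv2) and the standard library are available. Lean on these libraries where they do the work, as an engineer would, in place of code of your own. Each camera call takes 0.05 s, during which the arm holds its last target. There are 200 camera calls.

TASK

The steel slide on the tool rack binds somewhere along its rail. Take it by its leaning fin and push it to the right (as the robot sees it) until you feel it come up against the tight spot, firmly but without forcing it, then back it off about 20 mm, which shows as the gap it leaves to the drag pointer it has pushed along (never handle the pointer itself). Then flag the tight side for the fitter: take the brass rod out of its slanted holder and gently lower it into the deep steel cup so that it stands leaning against the right-hand side of the rim; leave everything else where it is.

Things in the scene. Friction and masses are not known exactly. Their poses are not given: they have to be found in the camera images.
- rack: Dark steel rack fixed to the bench, 150 (x) x 420 (y) mm, bed 50 mm high. Origin: centre of underside; x away from the robot, y left along the rail. A shelf of dies overhangs the rail: underside z = 200, stock to z = 243, x -20 to 75, end posts y = +-204 mm. It leaves no room for an upright gripper: take the fin with the tool tilted about 40 deg, its back end towards the robot (-x of the rack).
- slide (a joint): Travel of the slide in m: 0 at the left end, growing to the right (-y of the rack), at most 0.235. Starts between 0 and 0.04. Stays where it is left; running freely takes about 2 N. The tight spot is hidden in the rail, anywhere from 0.11 to 0.20; there the resistance rises by 3 N per mm.
- shoe (a joint): Sprung shoe under the slide, hidden inside the rail: 0 when free, grows (m) as the tight spot presses it in, 3 N per mm. A press of 6 N (2 mm) or more counts as having felt the tight spot; 21 N (7 mm) is forcing it.
- fin_grip (a point): Grip point on the slide (axes as the rack's): a steel block 100 (x) x 80 (y) mm, 36 mm high on the bed, with a flat aluminium fin on top, 16 mm thick along y, 40 mm wide, 75 mm long, leaning 40 deg from vertical towards the robot (-x of the rack). The point lies in the fin's middle plane, 25 mm below its upper end, 50 mm up the fin from the block, 123 mm above the bench.
- slide_edge (a point): Point on the slide's right-hand face, the face that pushes the pointer (axes as the rack's).
- pointer_edge (a point): Left face of the drag pointer, an aluminium block 20 x 16 mm with a thin flag up to 104 mm above the bench, on the rack's front lip 62 mm in front of the rack's origin, right of the slide. The slide pushes it along; it stays at the farthest point. The gap is y of slide_edge minus y of pointer_edge in the rack's axes, about 0 while pushing.
- holder_mouth (a point): Mouth centre of the rod holder, fixed to the bench: a dark tube, 26 mm bore, 34 mm outside, 100 mm long, its axis leaning 30 deg from vertical towards -x of the holder's own frame (its yaw is given); mouth about 101 mm above the bench; base plate 120 x 70 mm. It stands in front of the rack to the left or right, the cup on the other side.
- rod_center (a point): Middle of the brass rod, 14 mm diameter, 180 mm long, 0.2 kg; z along the rod to its upper end. At the start it stands in the holder, parallel to the tube, about 86 mm of it sticking out of the mouth. Gripped near its end it may swing a little in the fingers.
- rod_top (a point): Centre of the rod's upper end face.
- rod_foot (a point): Centre of the rod's lower end face.
- rod: The brass rod; origin at the centre of its lower end face, z along the rod.
- cup_rim (a point): Centre of the mouth of the deep steel cup fixed to the bench, 100 mm above the bench: 56 mm outside diameter, 48 mm inside. Axes as the world's: right-hand side is -y.
- cup_floor (a point): Centre of the cup's inner floor, 10 mm above the bench (the cup is 90 mm deep). At rest against the rim with its foot opposite, the rod leans about 20 deg.
- die_a: Round steel die, 72 mm across, 32 mm high. Bystander, to be left alone. Origin: centre of its underside.
- die_b: Round steel die, 56 mm across, 35 mm high. Bystander, to be left alone. Origin: centre of its underside.
- die_c: Round steel die, 72 mm across, 32 mm high. Bystander, to be left alone. Origin: centre of its underside.
- tub_a: Blue lidded tub, 71 mm across, 62 mm high. Bystander, to be left alone. Origin: centre of its underside.
- tub_b: Blue lidded tub, 71 mm across, 62 mm high. Bystander, to be left alone. Origin: centre of its underside.
- wrench: Steel wrench 190 mm long. Bystander, to be left alone. Origin: centre of its underside.

How it is judged:
By the outcome, as a careful person would: the job done as asked, in the order asked, and still so for the second after the job is handed in, with the robot touching nothing.
It also fails if it takes over 69 s, if anything falls off the work surface, if the arm or the gripper's body presses on something with over 40 N, if the wrist force passes 120 N, or if a joint passes its speed limit or range.

## Working session

There is one attempt and no reset: what is moved stays moved. The work goes in short steps, Python scripts to look and compute and a tool call to move; the robot and the scene stay as the last step left them, time stands still between calls to the robot, and variables do not carry over. Pictures are saved under pics/ and viewed, about 8 in all and at most 12, crops included, and the job is handed in when it is done.

Besides the shell and the picture viewer there is one more tool, called after "Request:" in YAML: its name, and indented under it one key for each argument. arm_command: Moves the arm, as the interface text tells. Its arguments: {"type":"object","properties":{"targets":{"type":"array"},"grip":{"type":"number"},"grip_force":{"type":"number"}},"required":["targets"]}

```bash
ls; mkdir -p pics; cat > h.py <<'E'
from workcell import bot
import numpy as np, cv2
from scipy.spatial.transform import Rotation as Ro
def pose():
    s=bot.observe(); return np.array(s['position']),Ro.from_euler('xyz',s['tool_rot']).as_matrix(),s
def cloud(f,P=None):
    d=f['depth'];h,w=d.shape;F=h/2/np.tan(np.radians(f['fov_y'])/2)
    v,u=np.mgrid[:h,:w]
    c=np.stack([(u-f['cx'])*d/F,(v-f['cy'])*d/F,d],-1)
    if 'R' in f: X=(c-np.array(f['t']))@np.array(f['R'])
    else:
        p,R,_=P; H=np.array(f['hand_eye']); X=(c@H[:3,:3].T+H[:3,3])@R.T+p
    X[d==0]=np.nan
    return X
def save(n,img): cv2.imwrite('pics/'+n+'.png',cv2.cvtColor(np.ascontiguousarray(img),cv2.COLOR_RGB2BGR))
E
python3 - <<'E'
from h import *
for n in('scene','top'):
    f=bot.grab_frame(n); X=cloud(f); np.save(n+'.npy',X); save(n,f['color']); print(n,f['fov_y'],f['cx'],f['cy'],(-np.array(f['R']).T@f['t']).round(3))
print(bot.observe())
E
```

```text
pics
scene 50.068571459931086 320.0234785465067 241.65442563646187 [ 0.787 -0.8    0.899]
top 51.07513879891412 318.8364215163643 238.88991425271246 [0.297 0.002 1.129]
{'clock': 0.1, 'qpos': array([-1.21920246,  0.52196182, -0.03632226,  1.59994885,  0.02115779,
        1.0211343 , -0.11282163]), 'qd': array([-0.00043069,  0.00044883, -0.00093118,  0.00108024, -0.00051684,
       -0.00135547, -0.00195876]), 'joint_efforts': array([ 2.67763695e-03, -9.28489137e+01,  1.98350519e+00, -3.70534623e+01,
        1.81854033e-02,  5.32583203e-03, -3.33026364e-06]), 'position': array([0.25577524, 0.56993994, 0.24777948]), 'tool_rot': array([3.14154961e+00, 1.06847444e-03, 1.14894324e+00]), 'force': array([-0.7683566 ,  0.33195454, -0.14048253]), 'moment': array([ 0.05567798,  0.01552711, -0.04192922]), 'grip_width': 0.08548669434115953}
```

View pics/scene.png

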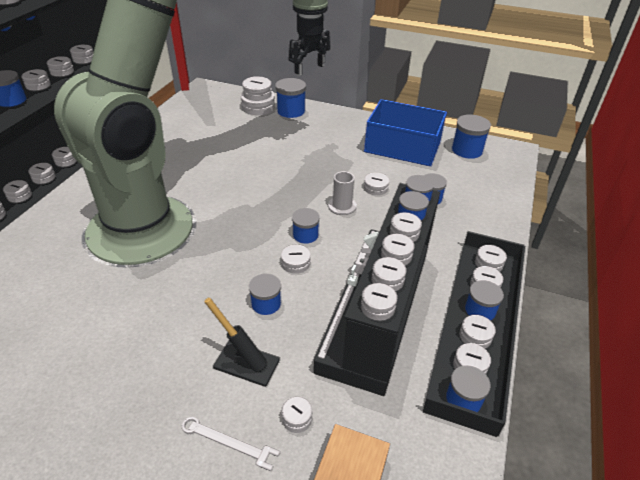

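View pics/top.png

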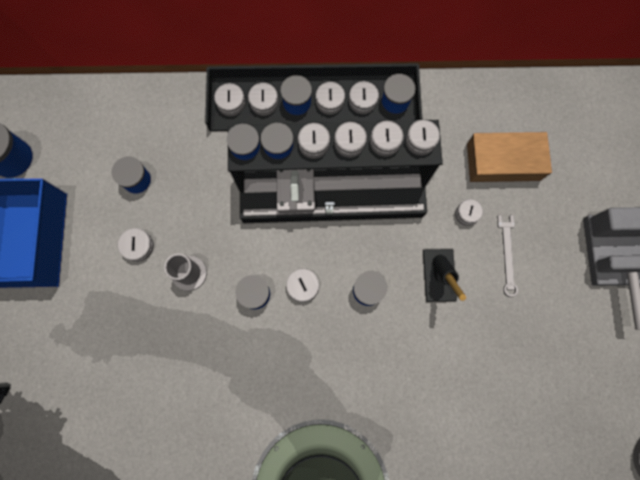

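Scene: slide at top px (295,190), pointer (330,208), cup (180,265), holder (440,268) with the rod leaning to (463,298). Now I'll measure these points.

```bash
python3 - <<'E'
from h import *
np.set_printoptions(precision=4,suppress=True)
X=np.load('top.npy'); S=np.load('scene.npy')
A=np.vstack([X.reshape(-1,3),S.reshape(-1,3)]);A=A[~np.isnan(A).any(1)]
for (u,v) in [(295,190),(293,178),(330,206),(180,260),(448,275),(462,296),(303,286),(369,290),(253,293),(424,135)]: print(u,v,X[v,u])
# cup: points z .09-.105 near
c=X[262,180];
for nm,Y in(('top',X),('scene',S)):
    Y=Y.reshape(-1,3)
    m=(abs(Y[:,0]-.43)<.08)&(abs(Y[:,1]-.3)<.09)&(Y[:,2]>.093)&(Y[:,2]<.106); 
    if m.sum()>5: print('cup',nm,m.sum(),cv2.minEnclosingCircle(Y[m,:2].astype(np.float32)),np.median(Y[m],0))
# rod by colour
for n in('top','scene'):
    im=cv2.cvtColor(cv2.imread(f'pics/{n}.png'),cv2.COLOR_BGR2HSV); Y=X if n=='top' else S
    m=(im[...,0]>8)&(im[...,0]<28)&(im[...,1]>120)&(Y[...,2]<.25)&(Y[...,2]>.07)&(Y[...,0]<.55)&(abs(Y[...,1]+.28)<.12)&(Y[...,0]>.2)
    m=cv2.erode(m.astype(np.uint8),np.ones((2,2)))>0
    P=Y[m]; print('rod',n,len(P))
    if len(P)>5:
        mu=P.mean(0);d=np.linalg.svd(P-mu)[2][0];d*=np.sign(d[2]);t=(P-mu)@d;print(mu,d,mu+d*t.min(),mu+d*t.max())
# slide block top z~.086, fin
for nm,Y in(('top',X),('scene',S)):
    Y=Y.reshape(-1,3)
    b=(Y[:,0]>.45)&(Y[:,0]<.75)&(abs(Y[:,1])<.25)
    for lo,hi in((.045,.055),(.081,.091),(.1,.16),(.092,.11)):
        m=b&(Y[:,2]>lo)&(Y[:,2]<hi); 
        if m.sum()>5: print(nm,lo,m.sum(),np.percentile(Y[m],[1,50,99],axis=0).tolist())
    m=b&(Y[:,2]>.045)&(Y[:,2]<.056)
E
python3 - <<'E'
import cv2
a=cv2.imread('pics/top.png')[120:310,165:485]
cv2.imwrite('pics/topc.png',cv2.resize(a,None,fx=2.5,fy=2.5,interpolation=cv2.INTER_CUBIC))
E
```

```text
295 190 [0.6115 0.0404 0.1424]
293 178 [0.6424 0.0449 0.128 ]
330 206 [ 0.5979 -0.0332  0.0653]
180 260 [0.4882 0.2984 0.039 ]
448 275 [ 0.4372 -0.2748  0.0909]
462 296 [ 0.3855 -0.2768  0.1721]
303 286 [0.4271 0.0292 0.0294]
369 290 [ 0.4123 -0.112   0.0602]
253 293 [0.4105 0.1349 0.0606]
424 135 [ 0.685  -0.2089  0.24  ]
cup top 175 ((0.4660200774669647, 0.2878151535987854), 0.02846912480890751) [0.4659 0.2887 0.0974]
cup scene 122 ((0.46775704622268677, 0.2895878255367279), 0.030289914458990097) [0.4694 0.2844 0.0983]
rod top 135
[ 0.4101 -0.2753  0.1333] [-0.5098  0.0174  0.8601] [ 0.4428 -0.2764  0.0782] [ 0.3852 -0.2744  0.1753]
rod scene 211
[ 0.412  -0.28    0.1349] [-0.4935 -0.0031  0.8697] [ 0.4358 -0.2798  0.0931] [ 0.3892 -0.2801  0.1751]
top 0.045 6568 [[0.5815545198785806, -0.2428458627544747, 0.04521149294124753], [0.6347490769347885, -0.07864721592490796, 0.04906827423627891], [0.692027649182265, 0.16465045994219077, 0.05435034793040979]]
top 0.081 1155 [[0.5878938694201534, -0.2376020400871875, 0.08114816467739684], [0.6303639927631959, 0.036443628055519366, 0.084129
[... 631 characters left out ...]
329], [0.7348706013261486, 0.15949031444896516, 0.05468754366324016]]
scene 0.081 379 [[0.5907483030588341, -0.24929971812988833, 0.08115987487494589], [0.6106026272633365, 0.010257906486068781, 0.08565833884468113], [0.7351273765406479, 0.16202891347168094, 0.09076687695623789]]
scene 0.1 1201 [[0.5977885176963923, -0.24943671075058688, 0.10059672387278425], [0.6876202989853877, -0.24706109435920498, 0.13154271904834886], [0.7360292331862082, 0.16294965861133248, 0.15958713330027607]]
scene 0.092 325 [[0.5957246481743588, -0.2491902189182481, 0.09211969311703526], [0.6909421309310871, -0.24704522506318521, 0.10133029364734375], [0.7359778627419117, 0.16302410766143166, 0.10979572657340082]]
```

View pics/topc.png

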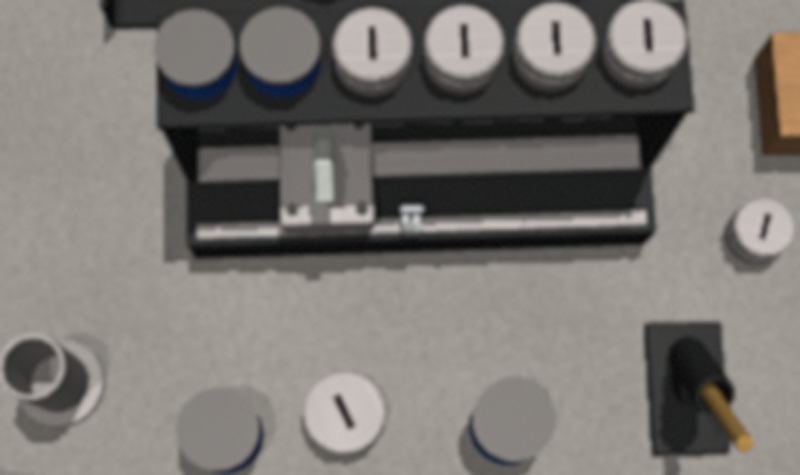

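The crop shows the fin end at crop (322,180), the pointer at (411,215) and the cup mouth at (35,368). The rod leans towards the robot, and the rack is yawed slightly. Next is a yaw fit and a move planner.

```bash
cat >> h.py <<'E'
def tool(tilt_dir, tilt, xhint):
    "R with tool back end leaning 'tilt' deg towards horizontal unit dir"
    d=np.array([*tilt_dir,0.])/np.linalg.norm(tilt_dir); a=np.radians(tilt)
    z=-(np.sin(a)*d+np.cos(a)*np.array([0,0,1.])); x=np.array([*xhint,0.]); x-=x@z*z; x/=np.linalg.norm(x)
    return np.stack([x,np.cross(z,x),z],1)
def plan(p1,R1,n=None,p0=None,R0=None):
    if p0 is None: p0,R0,_=pose()
    p1=np.array(p1); w=Ro.from_matrix(R0.T@R1).as_rotvec(); ang=np.degrees(np.linalg.norm(w)); L=np.linalg.norm(p1-p0)*1e3
    n=n or int(max(np.ceil(L/42),np.ceil(ang/7.5),1)); print('dist',L.round(1),'ang',ang.round(1),'rows',n)
    R=R0
    for i in range(n):
        s=R.T@(p1-p0)*1e3/n; print((s.round(1)+0).tolist()+(np.degrees(w/n).round(2)+0).tolist())
        R=R@Ro.from_rotvec(w/n).as_matrix()
E
python3 - <<'E'
from h import *
np.set_printoptions(precision=4,suppress=True)
X=np.load('top.npy').reshape(-1,3);S=np.load('scene.npy').reshape(-1,3)
for nm,Y in(('top',X),('scene',S)):
    b=(Y[:,0]>.54)&(Y[:,0]<.65)&(Y[:,2]>.03)&(Y[:,2]<.06)
    P=Y[b];ys=np.arange(-.22,.14,.01);e=[]
    for y in ys:
        q=P[abs(P[:,1]-y)<.005]
        if len(q)>3:e.append((y,np.percentile(q[:,0],3)))
    e=np.array(e);k=np.polyfit(e[:,0],e[:,1],1);print(nm,'front',k,'yaw',np.degrees(-np.arctan(k[0])),np.abs(e[:,1]-np.polyval(k,e[:,0])).max())
    m=(Y[:,0]>.54)&(Y[:,0]<.78)&(Y[:,2]>.02)&(Y[:,2]<.056)&(abs(Y[:,1])<.3);print(np.percentile(Y[m,1],[.5,99.5]))
    f=(Y[:,0]>.57)&(Y[:,0]<.66)&(Y[:,2]>.1)&(Y[:,2]<.165)&(Y[:,1]>-.01)&(Y[:,1]<.12)
    F=Y[f];print('fin',len(F),F.min(0),F.max(0),np.median(F,0))
    for z in np.arange(.1,.16,.01):
        q=F[abs(F[:,2]-z)<.005]
        if len(q):print(z.round(3),len(q),q.min(0),q.max(0))
c=np.radians(1.6)
g=np.array([.628,.041,.124]);R=tool((-np.cos(c),-np.sin(c)),40,(-np.sin(c),np.cos(c)))
plan(g-.12*R[:,2],R)
E
```

```text
top front [-0.015   0.5814] yaw 0.8584324426867589 0.0007644974532768911
[-0.2459  0.1671]
fin 215 [0.5936 0.035  0.1026] [0.6597 0.0516 0.1538] [0.6174 0.0428 0.1376]
0.1 3 [0.6283 0.0354 0.1026] [0.633  0.0355 0.1031]
0.11 14 [0.6136 0.0352 0.1072] [0.6597 0.0498 0.1147]
0.12 20 [0.6021 0.035  0.1161] [0.6531 0.0516 0.1249]
0.13 51 [0.5936 0.0364 0.1252] [0.6477 0.0512 0.1349]
0.14 72 [0.5986 0.036  0.135 ] [0.6374 0.0511 0.1448]
0.15 55 [0.6082 0.0359 0.1452] [0.6297 0.0504 0.1538]
scene front [0.0223 0.5907] yaw -1.2771673854600645 0.01587602591491022
[-0.2499  0.163 ]
fin 151 [0.5968 0.0333 0.1074] [0.6271 0.0519 0.1547] [0.6143 0.0376 0.1352]
0.11 9 [0.6081 0.0362 0.1074] [0.6182 0.0392 0.1148]
0.12 22 [0.6033 0.0335 0.1152] [0.6208 0.0403 0.1247]
0.13 44 [0.5968 0.0336 0.1252] [0.6232 0.0513 0.1348]
0.14 44 [0.6015 0.0343 0.1352] [0.6247 0.0489 0.1447]
0.15 32 [0.6131 0.0333 0.1454] [0.6271 0.0519 0.1547]
dist 608.4 ang 47.3 rows 15
[-24.2, 32.4, 2.2, -2.62, 0.6, -1.65]
[-25.2, 31.6, 3.4, -2.62, 0.6, -1.65]
[-26.1, 30.7, 4.5, -2.62, 0.6, -1.65]
[-27.1, 29.7, 5.6, -2.62, 0.6, -1.65]
[-28.0, 28.6, 6.7, -2.62, 0.6, -1.65]
[-28.8, 27.5, 7.6, -2.62, 0.6, -1.65]
[-29.7, 26.3, 8.6, -2.62, 0.6, -1.65]
[-30.5, 25.0, 9.4, -2.62, 0.6, -1.65]
[-31.3, 23.7, 10.2, -2.62, 0.6, -1.65]
[-32.1, 22.3, 10.9, -2.62, 0.6, -1.65]
[-32.8, 20.8, 11.6, -2.62, 0.6, -1.65]
[-33.5, 19.3, 12.1, -2.62, 0.6, -1.65]
[-34.2, 17.8, 12.6, -2.62, 0.6, -1.65]
[-34.8, 16.2, 13.0, -2.62, 0.6, -1.65]
[-35.4, 14.6, 13.4, -2.62, 0.6, -1.65]
```

Request:
arm_command:
  targets:
    - [-24,32,2,-2.6,0.6,-1.6]
    - [-25,32,3,-2.6,0.6,-1.6]
    - [-26,31,4,-2.6,0.6,-1.6]
    - [-27,30,6,-2.6,0.6,-1.6]
    - [-28,29,7,-2.6,0.6,-1.6]
    - [-29,28,8,-2.6,0.6,-1.6]
    - [-30,26,9,-2.6,0.6,-1.6]
    - [-31,25,10,-2.6,0.6,-1.6]
  grip: 100

```text
clock: 0.9
position: [0.4174, 0.2791, 0.2278]
tool_rot: [2.763, -0.038, 1.398]
force: [1.9, 0.7, 0.1]
grip_width: 0.0854
```

```bash
cat > fin.py <<'E'
from h import *
c=np.radians(.9); g=np.array([.627,.043,.124]);R=tool((-np.cos(c),-np.sin(c)),40,(-np.sin(c),np.cos(c)))
E
python3 - <<'E'
from fin import *
s=pose();print(s[0],s[2]['clock'],s[2]['qpos'].round(2));plan(g-.12*R[:,2],R)
E
```

```text
[0.41737157 0.27912672 0.22780743] 0.9 [-1.05  0.26  0.17  2.17  0.52  0.55  0.08]
dist 272.1 ang 21.2 rows 7
[-30.2, 22.5, 9.5, -2.58, 0.52, -1.49]
[-30.9, 21.3, 10.3, -2.58, 0.52, -1.49]
[-31.5, 20.0, 10.9, -2.58, 0.52, -1.49]
[-32.1, 18.7, 11.5, -2.58, 0.52, -1.49]
[-32.7, 17.3, 12.0, -2.58, 0.52, -1.49]
[-33.2, 15.9, 12.4, -2.58, 0.52, -1.49]
[-33.7, 14.5, 12.8, -2.58, 0.52, -1.49]
```

Request:
arm_command:
  targets:
    - [-30,22,9,-2.6,0.5,-1.5]
    - [-31,21,10,-2.6,0.5,-1.5]
    - [-31,20,11,-2.6,0.5,-1.5]
    - [-32,19,11,-2.6,0.5,-1.5]
    - [-33,17,12,-2.6,0.5,-1.5]
    - [-33,16,12,-2.6,0.5,-1.5]
    - [-34,15,13,-2.6,0.5,-1.5]
    - [0,0,0,0,0,0]

```text
clock: 1.7
position: [0.5172, 0.0973, 0.2213]
tool_rot: [2.514, -0.0, 1.528]
force: [-0.2, 0.3, 0.7]
grip_width: 0.0853
```

```bash
python3 - <<'E'
from fin import *
np.set_printoptions(precision=4,suppress=True)
s=pose();print(s[0],s[2]['clock'],s[2]['qpos'].round(2));f=bot.grab_frame('wrist');save('w1',f['color']);X=cloud(f,s);np.save('w1.npy',X)
Y=X.reshape(-1,3);F=Y[(Y[:,0]>.57)&(Y[:,0]<.67)&(Y[:,2]>.105)&(Y[:,2]<.165)&(Y[:,1]>-.0)&(Y[:,1]<.12)]
for z in np.arange(.11,.16,.01):
    q=F[abs(F[:,2]-z)<.005]
    if len(q):print(z.round(3),len(q),np.percentile(q,[3,97],axis=0).ravel())
plan(g-.12*R[:,2],R)
plan(g+.002*R[:,2],R)
E
```

```text
[0.5172 0.0973 0.2213] 1.7 [-0.78  0.26  0.36  2.37  1.76  0.2  -0.63]
0.11 239 [0.6037 0.039  0.1055 0.6521 0.0518 0.1146]
0.12 280 [0.5957 0.0387 0.1153 0.6444 0.0517 0.1246]
0.13 556 [0.5921 0.0366 0.1255 0.6329 0.0515 0.1347]
0.14 669 [0.5973 0.0366 0.1354 0.6248 0.0514 0.1446]
0.15 515 [0.6086 0.0366 0.1453 0.6209 0.051  0.1535]
dist 65.5 ang 5.3 rows 2
[-27.4, 12.8, 12.5, -2.06, 1.01, -1.37]
[-28.0, 11.7, 12.4, -2.06, 1.01, -1.37]
dist 158.7 ang 5.3 rows 4
[-12.6, 8.6, 36.6, -1.03, 0.51, -0.68]
[-13.0, 7.8, 36.7, -1.03, 0.51, -0.68]
[-13.4, 6.9, 36.7, -1.03, 0.51, -0.68]
[-13.8, 6.1, 36.7, -1.03, 0.51, -0.68]
```

View pics/w1.png

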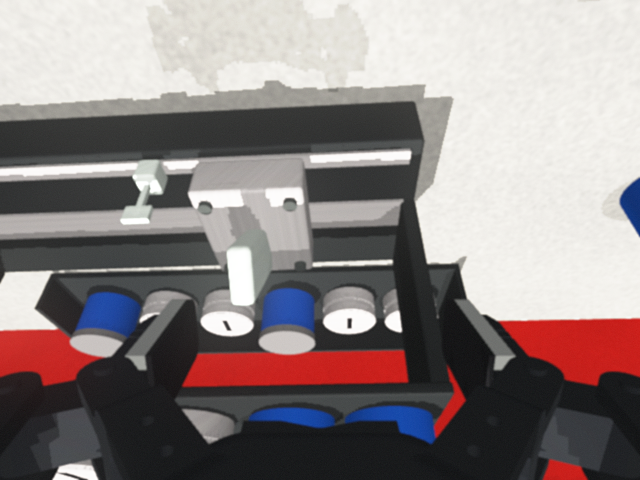

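Wrist view: fin end at px (242,275), pointer at (148,190), slide at (250,180). Fin y ≈ 0.044. I'll continue in small steps.

```bash
sed -i 's/.043,.124/.044,.124/' fin.py; python3 - <<'E'
from fin import *
plan(g-.075*R[:,2],R,5)
E
```

```text
dist 91.8 ang 5.3 rows 5
[-10.4, 5.8, 14.0, -0.82, 0.4, -0.55]
[-10.6, 5.5, 14.0, -0.82, 0.4, -0.55]
[-10.7, 5.2, 14.0, -0.82, 0.4, -0.55]
[-10.9, 4.8, 14.0, -0.82, 0.4, -0.55]
[-11.0, 4.5, 14.0, -0.82, 0.4, -0.55]
```

Request:
arm_command:
  targets:
    - [-10,6,14,-0.8,0.4,-0.5]
    - [-11,5,14,-0.8,0.4,-0.5]
    - [-11,5,14,-0.8,0.4,-0.6]
    - [-11,5,14,-0.8,0.4,-0.6]
    - [-11,5,14,-0.8,0.4,-0.6]

```text
clock: 2.25
position: [0.5767, 0.0511, 0.1822]
tool_rot: [2.449, -0.003, 1.588]
force: [0.2, -0.3, 0.1]
grip_width: 0.0856
```

```bash
python3 - <<'E'
from fin import *
s=pose();print(s[0],s[2]['clock'],s[2]['qpos'].round(2));plan(g-.075*R[:,2],R);plan(g+.002*R[:,2],R,4)
E
```

```text
[0.57674351 0.05106053 0.18215971] 2.25 [-0.2   0.4  -0.09  2.32  2.49  0.33 -1.13]
dist 8.1 ang 0.4 rows 1
[-7.9, 1.0, 1.7, -0.31, -0.21, -0.04]
dist 79.2 ang 0.4 rows 4
[-2.0, 0.4, 19.7, -0.08, -0.05, -0.01]
[-2.0, 0.3, 19.7, -0.08, -0.05, -0.01]
[-2.0, 0.3, 19.7, -0.08, -0.05, -0.01]
[-2.0, 0.3, 19.7, -0.08, -0.05, -0.01]
```

Request:
arm_command:
  targets:
    - [-8,1,2,-0.3,-0.2,0]
    - [0,0,20,0,0,0]
    - [0,0,20,0,0,0]
    - [0,0,20,0,0,0]
    - [0,0,14,0,0,0]
    - [0,0,0,0,0,0]

```text
clock: 2.85
position: [0.6267, 0.0419, 0.1218]
tool_rot: [2.449, 0.006, 1.576]
force: [-0.7, 0.1, 1.5]
grip_width: 0.0854
```

```bash
python3 - <<'E'
from fin import *
s=pose();print(s[0],s[2]['clock'],s[2]['qpos'].round(2),s[2]['force']);plan(g+.002*R[:,2],R,1)
E
```

```text
[0.62672493 0.04190098 0.12182447] 2.85 [-0.13  0.59 -0.14  2.23  2.58  0.42 -1.18] [-0.72230125  0.05760145  1.53697193]
dist 2.7 ang 0.8 rows 1
[2.1, 1.6, 0.5, -0.32, 0.67, -0.26]
```

Request:
arm_command:
  targets:
    - [2,1,0,-0.3,0.6,-0.2]
    - [0,0,0,0,0,0]
    - [0,0,0,0,0,0]
    - [0,0,0,0,0,0]
    - [0,0,0,0,0,0]
    - [0,0,0,0,0,0]
  grip: 0
  grip_force: 60

```text
clock: 3.45
position: [0.6259, 0.045, 0.125]
tool_rot: [2.443, 0.002, 1.586]
force: [8.5, 1.3, -11.8]
grip_width: 0.0153
```

Request:
arm_command:
  targets:
    - [-10,0,0,0,0,0]
    - [-10,0,0,0,0,0]
    - [-10,0,0,0,0,0]
    - [-10,0,0,0,0,0]
    - [-10,0,0,0,0,0]
    - [-10,0,0,0,0,0]

```text
clock: 4.05
position: [0.6268, -0.0143, 0.125]
tool_rot: [2.444, -0.0, 1.59]
force: [3.2, 2.9, -3.9]
grip_width: 0.0151
```

Request:
arm_command:
  targets:
    - [0,0,0,0,0,0]

```text
clock: 4.15
position: [0.6268, -0.0164, 0.125]
tool_rot: [2.444, 0.0, 1.588]
force: [2.9, -1.7, -3.5]
grip_width: 0.0155
```

Request:
arm_command:
  targets:
    - [-2,0,0,0,0,0]
    - [-2,0,0,0,0,0]
    - [-1.5,0,0,0,0,0]

```text
clock: 4.45
position: [0.6269, -0.0209, 0.125]
tool_rot: [2.444, -0.001, 1.589]
force: [1.9, 4.0, -3.6]
grip_width: 0.0153
```

Request:
arm_command:
  targets:
    - [-2,0,0,0,0,0]
    - [-2,0,0,0,0,0]
    - [-1.5,0,0,0,0,0]

```text
clock: 4.75
position: [0.627, -0.0258, 0.125]
tool_rot: [2.444, -0.001, 1.59]
force: [1.9, 2.9, -2.6]
grip_width: 0.0154
```

Request:
arm_command:
  targets:
    - [-2,0,0,0,0,0]
    - [-2,0,0,0,0,0]
    - [-2,0,0,0,0,0]

```text
clock: 5.05
position: [0.6271, -0.0321, 0.125]
tool_rot: [2.444, -0.001, 1.591]
force: [1.6, 4.6, -2.0]
grip_width: 0.0154
```

Request:
arm_command:
  targets:
    - [-2,0,0,0,0,0]
    - [-2,0,0,0,0,0]
    - [-2,0,0,0,0,0]

```text
clock: 5.35
position: [0.6271, -0.0352, 0.125]
tool_rot: [2.445, -0.003, 1.596]
force: [0.6, 13.4, -1.3]
grip_width: 0.0154
```

Request:
arm_command:
  targets:
    - [0,0,0,0,0,0]

```text
clock: 5.45
position: [0.6271, -0.0345, 0.125]
tool_rot: [2.445, -0.004, 1.598]
force: [2.0, 6.8, -3.2]
grip_width: 0.0155
```

Request:
arm_command:
  targets:
    - [-2,0,0,0,0,0]
    - [-2,0,0,0,0,0]

```text
clock: 5.65
position: [0.6271, -0.0356, 0.125]
tool_rot: [2.445, -0.006, 1.602]
force: [0.3, 14.2, 0.5]
grip_width: 0.0155
```

Request:
arm_command:
  targets:
    - [5,0,0,0,0,0]
    - [5,0,0,0,0,0]
    - [5,0,0,0,0,0]
    - [4,0,0,0,0,0]
    - [0,0,0,0,0,0]

```text
clock: 6.15
position: [0.6268, -0.0186, 0.125]
tool_rot: [2.445, -0.005, 1.597]
force: [2.9, 2.4, -4.0]
grip_width: 0.0156
```

```bash
cat > gap.py <<'E'
from h import *
import sys
np.set_printoptions(precision=4,suppress=True)
s=pose();f=bot.grab_frame(sys.argv[1]);X=cloud(f,s);c=np.radians(.9)
print(s[0],s[2]['clock'],s[2]['force'].round(1))
xa=np.array([np.cos(c),np.sin(c)]);ya=np.array([-xa[1],xa[0]])
xr=X[...,:2]@xa; yr=X[...,:2]@ya; z=X[...,2]
# front lip strip, z bands: x range of rack front
fx=.5814
for lo,hi,zl,zh in((.004,.024,.056,.10),(.024,.05,.07,.092),(.004,.024,.056,.074)):
    m=(xr>fx+lo)&(xr<fx+hi)&(z>zl)&(z<zh)&(yr>-.2)&(yr<.12)
    h,e=np.histogram(yr[m],np.arange(-.16,.1,.004)); print([(round(float(a),3),int(b)) for a,b in zip(e,h) if b])
save(sys.argv[2],f['color'])
E
python3 gap.py top t2; python3 gap.py wrist w2; python3 - <<'E'
import cv2
a=cv2.imread('pics/t2.png')[150:230,250:400]
a=cv2.resize(a,None,fx=5,fy=5,interpolation=cv2.INTER_CUBIC);cv2.imwrite('pics/t2c.png',a)
E
```

```text
[ 0.6268 -0.0186  0.125 ] 6.15 [ 2.9  2.4 -4. ]
[(-0.104, 1), (-0.1, 11), (-0.096, 11), (-0.092, 11), (-0.088, 7)]
[]
[(-0.1, 11), (-0.096, 8), (-0.092, 10), (-0.088, 5)]
[ 0.6268 -0.0186  0.125 ] 6.2 [ 3.5  1.8 -5.8]
[(-0.104, 154), (-0.1, 487), (-0.096, 866), (-0.092, 1093), (-0.088, 1289), (-0.084, 90), (-0.068, 787), (-0.064, 1183), (-0.06, 1289), (-0.056, 1290), (-0.052, 1198), (-0.048, 1185), (-0.044, 1196), (-0.04, 1180), (-0.036, 1187), (-0.032, 1169), (-0.028, 1209), (-0.024, 1181), (-0.02, 1180), (-0.016, 1171), (-0.012, 1178), (-0.008, 1176), (-0.004, 1270), (0.0, 1272), (0.004, 1155), (0.008, 819)]
[(-0.068, 288), (-0.064, 364), (-0.06, 350), (-0.056, 411), (-0.052, 430), (-0.048, 426), (-0.044, 419), (-0.04, 426), (-0.036, 460), (-0.032, 444), (-0.028, 423), (-0.024, 438), (-0.02, 427), (-0.016, 434), (-0.012, 420), (-0.008, 429), (-0.004, 405), (0.0, 348), (0.004, 354), (0.008, 288)]
[(-0.104, 24), (-0.1, 221), (-0.096, 236), (-0.092, 413), (-0.088, 985), (-0.068, 278), (-0.064, 410), (-0.06, 415), (-0.056, 411), (-0.052, 409), (-0.048, 406), (-0.044, 409), (-0.04, 409), (-0.036, 409), (-0.032, 402), (-0.028, 409), (-0.024, 398), (-0.02, 412), (-0.016, 401), (-0.012, 409), (-0.008, 394), (-0.004, 402), (0.0, 406), (0.004, 404), (0.008, 288)]
```

View pics/w2.png

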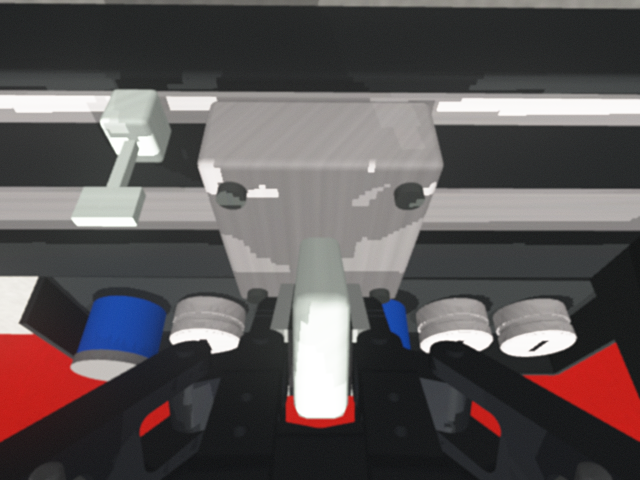

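The wrist view shows the slide edge at px (200,165) and the pointer's left face at (168,130), a gap of about 17 mm, which agrees with the arm travel. I'll back off 3 mm more.

Request:
arm_command:
  targets:
    - [2,0,0,0,0,0]
    - [1.5,0,0,0,0,0]
    - [0,0,0,0,0,0]

```text
clock: 6.55
position: [0.6268, -0.0157, 0.125]
tool_rot: [2.445, -0.005, 1.596]
force: [2.8, 0.6, -5.3]
grip_width: 0.0154
```

```bash
cat >> gap.py <<'E'
a=(xr>fx+.004)&(xr<fx+.022)&(z>.058)&(z<.08)
P=yr[a&(yr<-.076)&(yr>-.12)];Q=yr[a&(yr>-.076)&(yr<.03)]
print('pointer left',np.percentile(P,[97,99,99.8]),'slide right',np.percentile(Q,[.2,1,3]))
E
python3 gap.py wrist w3|tail -1;python3 gap.py wrist w3|grep '\[ '
```

```text
pointer left [-0.0846 -0.0845 -0.0843] slide right [-0.0641 -0.0634 -0.0616]
[ 0.6268 -0.0158  0.125 ] 6.6 [ 3.9 -0.4 -5.7]
```

Gap ≈ 20.3 mm and the arm's y force is near zero. I'll release and retreat.

Request:
arm_command:
  targets:
    - [0,0,0,0,0,0]
    - [0,0,0,0,0,0]
    - [0,0,0,0,0,0]
    - [0,0,-10,0,0,0]
    - [0,0,-25,0,0,0]
    - [0,0,-35,0,0,0]
    - [0,0,-20,0,0,0]
  grip: 60

```text
clock: 7.35
position: [0.5656, -0.0163, 0.1951]
tool_rot: [2.448, -0.006, 1.599]
force: [1.0, -0.1, 0.1]
grip_width: 0.0511
```

```bash
python3 gap.py wrist w4|tail -1; python3 - <<'E'
from fin import *
s=pose();print(s[0],s[2]['qpos'].round(2),s[2]['force'])
plan([.47,-.14,.29],tool((-1,0),.01,(1,0)),16)
E
```

```text
pointer left [-0.0848 -0.0847 -0.0846] slide right [-0.0648 -0.0637 -0.062 ]
[ 0.56473487 -0.01649119  0.19676895] [ 0.07  0.36 -0.2   2.34  2.73  0.27 -1.2 ] [ 0.65499444 -0.3286672   4.05946804]
dist 181.4 ang 98.0 rows 16
[-7.5, -1.0, -8.4, 1.91, -1.99, 5.47]
[-7.9, -0.5, -8.1, 1.91, -1.99, 5.47]
[-8.2, 0.0, -7.9, 1.91, -1.99, 5.47]
[-8.4, 0.5, -7.6, 1.91, -1.99, 5.47]
[-8.6, 1.1, -7.3, 1.91, -1.99, 5.47]
[-8.7, 1.7, -7.1, 1.91, -1.99, 5.47]
[-8.8, 2.3, -6.8, 1.91, -1.99, 5.47]
[-8.8, 2.9, -6.6, 1.91, -1.99, 5.47]
[-8.7, 3.5, -6.4, 1.91, -1.99, 5.47]
[-8.5, 4.1, -6.2, 1.91, -1.99, 5.47]
[-8.3, 4.7, -6.1, 1.91, -1.99, 5.47]
[-8.1, 5.3, -6.0, 1.91, -1.99, 5.47]
[-7.7, 5.9, -5.9, 1.91, -1.99, 5.47]
[-7.3, 6.4, -5.8, 1.91, -1.99, 5.47]
[-6.9, 6.9, -5.8, 1.91, -1.99, 5.47]
[-6.4, 7.3, -5.8, 1.91, -1.99, 5.47]
```

Request:
arm_command:
  targets:
    - [0,10,-30,0,0,0]
    - [0,20,-24,0,0,0]
    - [-8,0,-8,1.9,-2,5.5]
    - [-8,0,-8,1.9,-2,5.5]
    - [-8,0,-8,1.9,-2,5.5]
    - [-8,1,-7,1.9,-2,5.5]
    - [-9,1,-7,1.9,-2,5.5]
    - [-9,2,-7,1.9,-2,5.5]

```text
clock: 8.2
position: [0.543, -0.0509, 0.2543]
tool_rot: [2.532, -0.062, 1.315]
force: [0.8, -0.2, 0.0]
grip_width: 0.0514
```

```bash
python3 - <<'E'
from fin import *
s=pose();print(s[0],s[2]['qpos'].round(2),s[2]['force'])
plan([.45,-.17,.27],tool((-1,0),.01,(1,0)),9)
E
```

```text
[ 0.54301982 -0.05094497  0.25429326] [ 0.04  0.2  -0.16  2.28  1.21  0.2   0.04] [ 0.75790394 -0.20517555  0.02743247]
dist 151.9 ang 81.0 rows 9
[-15.3, -3.9, -6.0, 3.04, -2.87, 7.97]
[-16.0, -2.0, -5.1, 3.04, -2.87, 7.97]
[-16.3, 0.0, -4.2, 3.04, -2.87, 7.97]
[-16.4, 2.1, -3.5, 3.04, -2.87, 7.97]
[-16.1, 4.2, -2.8, 3.04, -2.87, 7.97]
[-15.5, 6.2, -2.3, 3.04, -2.87, 7.97]
[-14.6, 8.2, -1.9, 3.04, -2.87, 7.97]
[-13.4, 10.1, -1.7, 3.04, -2.87, 7.97]
[-12.0, 11.8, -1.6, 3.04, -2.87, 7.97]
```

Request:
arm_command:
  targets:
    - [-15,-4,-6,3,-2.8,7.5]
    - [-16,-2,-5,3,-2.8,7.5]
    - [-16,0,-4,3,-2.8,7.5]
    - [-16,2,-3,3,-2.8,7.5]
    - [-16,4,-3,3,-2.8,7.5]
    - [-15,6,-2,3,-2.8,7.5]
    - [-15,8,-2,3,-2.8,7.5]
    - [-13,10,-2,3,-2.8,7.5]

```text
clock: 9.0
position: [0.47, -0.1543, 0.2713]
tool_rot: [3.042, -0.061, 0.262]
force: [-0.5, -0.3, -0.6]
grip_width: 0.0513
```

```bash
python3 - <<'E'
from fin import *
s=pose();print(s[0],s[2]['qpos'].round(2),s[2]['force'])
plan([.43,-.22,.26],tool((-1,0),.01,(0.0,-1)))
E
```

```text
[ 0.46998393 -0.15426788  0.27125821] [ 0.35  0.24 -0.23  1.98  0.17  0.84  0.28] [-0.53397592 -0.26050246 -0.64322868]
dist 77.8 ang 105.0 rows 14
[-4.0, 3.7, 0.9, 0.06, -0.55, 7.48]
[-3.5, 4.2, 1.0, 0.06, -0.55, 7.48]
[-2.9, 4.6, 1.0, 0.06, -0.55, 7.48]
[-2.3, 5.0, 1.0, 0.06, -0.55, 7.48]
[-1.6, 5.2, 1.0, 0.06, -0.55, 7.48]
[-0.9, 5.4, 1.0, 0.06, -0.55, 7.48]
[-0.2, 5.5, 1.0, 0.06, -0.55, 7.48]
[0.6, 5.4, 1.0, 0.06, -0.55, 7.48]
[1.3, 5.3, 1.0, 0.06, -0.55, 7.48]
[2.0, 5.1, 1.0, 0.06, -0.55, 7.48]
[2.6, 4.8, 1.0, 0.06, -0.55, 7.48]
[3.2, 4.4, 0.9, 0.06, -0.55, 7.48]
[3.8, 4.0, 0.9, 0.06, -0.55, 7.48]
[4.3, 3.4, 0.8, 0.06, -0.55, 7.48]
```

Request:
arm_command:
  targets:
    - [-4,4,1,0,-0.6,8]
    - [-3,4,1,0,-0.6,8]
    - [-3,5,1,0,-0.6,8]
    - [-2,5,1,0,-0.6,8]
    - [-1,5,1,0,-0.6,8]
    - [0,6,1,0,-0.6,8]
    - [1,5,1,0,-0.6,8]
    - [2,5,1,0,-0.6,8]

```text
clock: 9.8
position: [0.4462, -0.1959, 0.2658]
tool_rot: [3.112, -0.044, -0.91]
force: [0.3, -0.8, -0.7]
grip_width: 0.0513
```

Request:
arm_command:
  targets:
    - [3,5,1,0,-0.6,8]
    - [3,4,1,0,-0.6,8]
    - [4,4,1,0,-0.6,8]
    - [4,4,1,0,-0.6,8]
    - [4,4,1,0,-0.4,4]
    - [0,0,0,0,0,0]

```text
clock: 10.4
position: [0.4308, -0.221, 0.2617]
tool_rot: [3.128, -0.005, -1.57]
force: [-0.2, 0.8, -0.2]
grip_width: 0.0513
```

```bash
cat > rod.py <<'E'
from h import *
np.set_printoptions(precision=4,suppress=True)
def rodfit(n,name,box):
    s=pose();f=bot.grab_frame(n);X=cloud(f,s);save(name,f['color'])
    im=cv2.cvtColor(f['color'],cv2.COLOR_RGB2HSV)
    lo,hi=np.array(box)
    with np.errstate(invalid='ignore'): m=(im[...,0]>8)&(im[...,0]<28)&(im[...,1]>110)&((X>lo)&(X<hi)).all(-1)
    m=cv2.erode(m.astype(np.uint8),np.ones((3,3)))>0
    P=X[m];mu=np.median(P,0);d=np.linalg.svd(P-P.mean(0),full_matrices=False)[2][0];d*=np.sign(d[2]);t=(P-mu)@d
    print(n,s[0],s[2]['clock'],s[2]['qpos'].round(2));print('n',len(P),'mid',mu,'dir',d,'ends',mu+d*t.min(),mu+d*t.max())
    return P,mu,d
if __name__=='__main__':
    P,mu,d=rodfit('wrist','w5',[[.34,-.33,.08],[.48,-.22,.25]])
E
python3 rod.py
```

```text
wrist [ 0.4308 -0.221   0.2617] 10.4 [ 0.24  0.29  0.13  1.94 -0.03  0.92 -1.19]
n 1492 mid [ 0.4144 -0.2759  0.128 ] dir [-0.4948 -0.0131  0.8689] ends [ 0.4362 -0.2753  0.0897] [ 0.3936 -0.2765  0.1645]
```

View pics/w5.png

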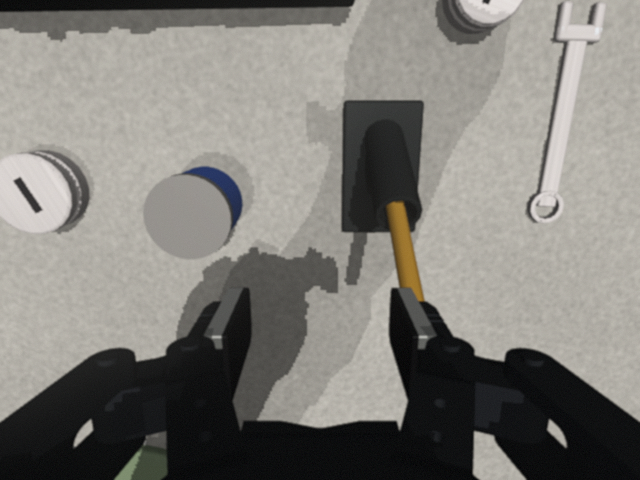

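The wrist view shows the rod from the tube mouth at (395,205) to (415,300), passing out of sight by the right finger. I'll grip about 35 mm below its top with the tool vertical.

```bash
python3 - <<'E'
from h import *
R=tool((-1,0),.01,(.026,-1))
plan([.400,-.276,.235],R,3);plan([.4,-.276,.143],R,4,np.array([.4,-.276,.235]),R)
E
```

```text
dist 69.0 ang 1.5 rows 3
[18.4, 10.3, 9.2, 0.26, -0.1, -0.43]
[18.3, 10.5, 9.1, 0.26, -0.1, -0.43]
[18.3, 10.7, 9.0, 0.26, -0.1, -0.43]
dist 92.0 ang 0.0 rows 4
[0.0, 0.0, 23.0, 0.0, 0.0, 0.0]
[0.0, 0.0, 23.0, 0.0, 0.0, 0.0]
[0.0, 0.0, 23.0, 0.0, 0.0, 0.0]
[0.0, 0.0, 23.0, 0.0, 0.0, 0.0]
```

Request:
arm_command:
  targets:
    - [18,10,9,0.3,-0.1,-0.4]
    - [18,11,9,0.3,-0.1,-0.4]
    - [18,11,9,0.3,-0.1,-0.4]
    - [0,0,0,0,0,0]
    - [0,0,25,0,0,0]
    - [0,0,20,0,0,0]
    - [0,0,0,0,0,0]

```text
clock: 11.15
position: [0.4015, -0.2737, 0.1896]
tool_rot: [-3.136, -0.001, -1.523]
force: [0.5, 0.2, -0.1]
grip_width: 0.0513
```

```bash
sed -i "s/'w5'/'w6'/" rod.py; python3 rod.py; python3 - <<'E'
from h import *
plan([.4,-.276,.143],tool((-1,0),.01,(.026,-1)),3)
E
```

```text
wrist [ 0.4015 -0.2737  0.1896] 11.15 [ 0.38  0.39  0.13  2.03 -0.07  0.73 -0.97]
n 4540 mid [ 0.4035 -0.2769  0.1464] dir [-0.5114 -0.0031  0.8593] ends [ 0.4392 -0.2767  0.0866] [ 0.386  -0.277   0.1759]
dist 47.8 ang 1.3 rows 3
[0.6, 0.8, 15.9, -0.13, -0.03, 0.42]
[0.6, 0.7, 15.9, -0.13, -0.03, 0.42]
[0.7, 0.7, 15.9, -0.13, -0.03, 0.42]
```

View pics/w6.png

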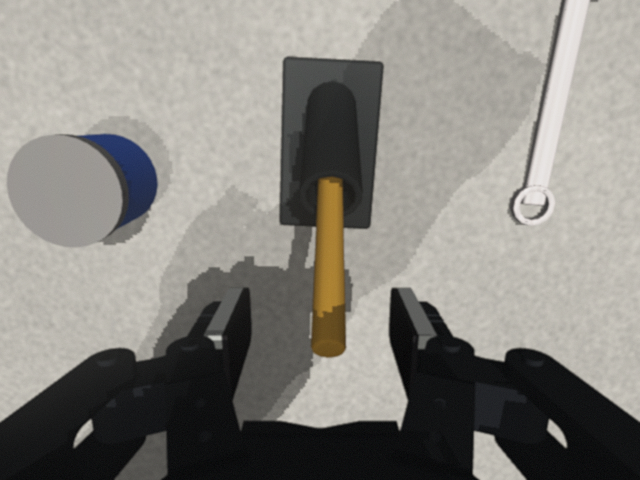

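The rod is centred between the fingers, with its end at (328,347). I'll descend and grip.

Request:
arm_command:
  targets:
    - [1,1,16,0,0,0]
    - [1,1,16,0,0,0]
    - [1,1,15,0,0,0]
    - [0,0,0,0,0,0]

```text
clock: 11.6
position: [0.4028, -0.2765, 0.1471]
tool_rot: [-3.129, -0.004, -1.516]
force: [0.1, 0.2, 1.3]
grip_width: 0.0515
```

Request:
arm_command:
  targets:
    - [0,0,0,0,0,0]
    - [0,0,0,0,0,0]
    - [0,0,0,0,0,0]
    - [0,0,0,0,0,0]
    - [0,0,0,0,0,0]
  grip: 0
  grip_force: 100

```text
clock: 12.1
position: [0.4046, -0.2768, 0.1511]
tool_rot: [-3.125, -0.006, -1.514]
force: [-0.7, -0.6, -1.7]
grip_width: 0.011
```

```bash
python3 - <<'E'
from h import *
p,R,s=pose();print(p,s['tool_rot'],s['grip_width'],s['force']);u=np.array([-.5,-.004,.866]);u/=np.linalg.norm(u)
print('per 10mm along rod, tool',(R.T@u*10).round(2))
E
```

```text
[ 0.40462845 -0.27676878  0.15114916] [-3.12533026 -0.00585219 -1.51437042] 0.010958340239170927 [-0.68808401 -0.59767229 -1.68216802]
per 10mm along rod, tool [-0.19  4.85 -8.74]
```

The grip width is only 11 mm and the tool crept, so the rod sits at the pad edge. I'll reopen and recentre.

Request:
arm_command:
  targets:
    - [0,0,0,0,0,0]
    - [0,0,0,0,0,0]
    - [0,2,3,0,0,0]
    - [0,3,4,0,0,0]
    - [0,3,3,0,0,0]
    - [0,1,1,0,0,0]
  grip: 50

```text
clock: 12.7
position: [0.3952, -0.2773, 0.1393]
tool_rot: [-3.125, -0.006, -1.514]
force: [-0.3, 0.4, -0.5]
grip_width: 0.043
```

```bash
sed -i "s/'w6'/'w7'/" rod.py; python3 rod.py; python3 - <<'E'
from h import *
plan([.397,-.277,.143],tool((-1,0),.01,(.01,-1)),2)
E
```

```text
wrist [ 0.3952 -0.2773  0.1393] 12.7 [ 0.41  0.46  0.11  2.08 -0.09  0.59 -0.93]
n 8998 mid [ 0.4024 -0.276   0.1481] dir [-0.5011 -0.0051  0.8654] ends [ 0.4389 -0.2756  0.0852] [ 0.381  -0.2762  0.1851]
dist 4.2 ang 2.9 rows 2
[-0.1, -1.0, -1.9, -0.47, -0.16, 1.34]
[-0.1, -0.9, -1.9, -0.47, -0.16, 1.34]
```

Request:
arm_command:
  targets:
    - [0,-2,-1,-0.5,0,1.3]
    - [0,-1,0,-0.4,0,1.3]
    - [0,0,0.5,0,0,0]
    - [0,0,0.5,0,0,0]
    - [0,0,0.5,0,0,0]
    - [0,0,0,0,0,0]
  grip: 0
  grip_force: 100

```text
clock: 13.35
position: [0.3982, -0.2769, 0.1407]
tool_rot: [3.139, -0.005, -1.567]
force: [0.2, 0.9, -1.0]
grip_width: 0.0117
```

Request:
arm_command:
  targets:
    - [0,5,-8.7,0,0,0]
    - [0,7.5,-13,0,0,0]
    - [0,10,-17.3,0,0,0]

```text
clock: 13.65
position: [0.3752, -0.2761, 0.1808]
tool_rot: [3.137, -0.004, -1.568]
force: [0.8, -0.6, -1.4]
grip_width: 0.0119
```

```bash
sed -i "s/'w7',.*/'w8',[[.30,-.33,.08],[.48,-.22,.35]])/" rod.py; python3 rod.py; python3 -c "
from h import *
print(pose()[2]['force'],pose()[2]['grip_width'])"
```

```text
wrist [ 0.3752 -0.2761  0.1808] 13.65 [ 0.39  0.38  0.15  2.08 -0.07  0.7  -0.99]
n 9950 mid [ 0.385  -0.2753  0.1789] dir [-0.4981 -0.0025  0.8671] ends [ 0.4406 -0.275   0.0822] [ 0.3591 -0.2754  0.224 ]
[-0.47554812 -2.74906333  3.40491159] 0.011912893930126997
```

Request:
arm_command:
  targets:
    - [0,10,-17.3,0,0,0]
    - [0,10,-17.3,0,0,0]
    - [0,10,-17.3,0,0,0]
    - [0,8,-14,0,0,0]
    - [0,0,-20,0,0,0]
    - [0,0,-20,0,0,0]

```text
clock: 14.3
position: [0.3307, -0.2759, 0.2961]
tool_rot: [3.138, -0.005, -1.574]
force: [-1.0, 0.1, -2.9]
grip_width: 0.0118
```

```bash
sed -i "s/'w8',.*/'w9',[[.25,-.33,.08],[.48,-.22,.45]])/" rod.py; python3 rod.py; python3 - <<'E'
from h import *
print(pose()[2]['force'])
plan([.43,.0,.33],tool((0,1),.01,(1,.0)),14)
E
```

```text
wrist [ 0.3307 -0.2759  0.2961] 14.3 [ 0.39  0.15  0.18  2.03 -0.03  0.97 -0.99]
n 10288 mid [ 0.3413 -0.2755  0.2927] dir [-0.4969  0.0031  0.8678] ends [ 0.4078 -0.2759  0.1766] [ 0.3145 -0.2753  0.3395]
[ 1.21198234 -1.75246971  3.59121937]
dist 295.3 ang 90.2 rows 14
[-19.8, -7.0, -2.4, 0.02, -0.02, -6.44]
[-18.9, -9.1, -2.4, 0.02, -0.02, -6.44]
[-17.7, -11.2, -2.3, 0.02, -0.02, -6.44]
[-16.4, -13.1, -2.3, 0.02, -0.02, -6.44]
[-14.8, -14.9, -2.3, 0.02, -0.02, -6.44]
[-13.0, -16.4, -2.3, 0.02, -0.02, -6.44]
[-11.1, -17.8, -2.3, 0.02, -0.02, -6.44]
[-9.0, -18.9, -2.3, 0.02, -0.02, -6.44]
[-6.8, -19.8, -2.3, 0.02, -0.02, -6.44]
[-4.6, -20.5, -2.3, 0.02, -0.02, -6.44]
[-2.2, -20.9, -2.3, 0.02, -0.02, -6.44]
[0.1, -21.0, -2.2, 0.02, -0.02, -6.44]
[2.5, -20.8, -2.2, 0.02, -0.02, -6.44]
[4.8, -20.4, -2.2, 0.02, -0.02, -6.44]
```

View pics/w9.png

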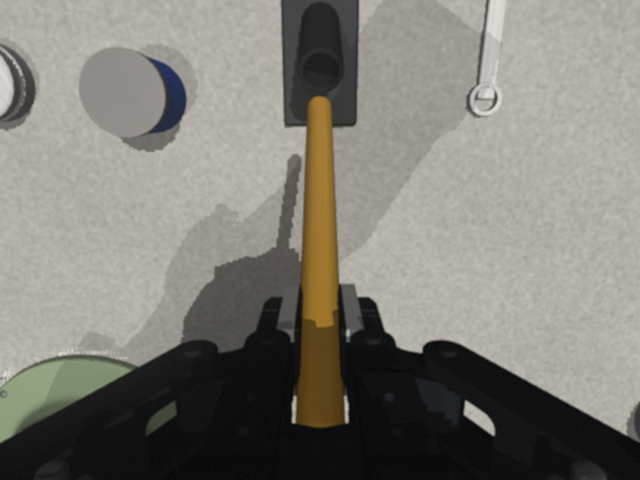

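The rod is out, still at 30° to the tool and with no swing; its foot is at px (318,100). Carrying it to the cup.

Request:
arm_command:
  targets:
    - [-20,-7,-2,0,0,-6.4]
    - [-19,-9,-2,0,0,-6.4]
    - [-18,-11,-2,0,0,-6.4]
    - [-16,-13,-2,0,0,-6.4]
    - [-15,-15,-2,0,0,-6.4]
    - [-13,-16,-2,0,0,-6.4]
    - [-11,-18,-2,0,0,-6.4]
    - [-9,-19,-2,0,0,-6.4]

```text
clock: 15.15
position: [0.3833, -0.1151, 0.3179]
tool_rot: [3.135, -0.009, -0.658]
force: [0.2, 0.5, -1.3]
grip_width: 0.0118
```

Request:
arm_command:
  targets:
    - [-7,-20,-2,0,0,-6.4]
    - [-5,-20,-2,0,0,-6.4]
    - [-2,-21,-2,0,0,-6.4]
    - [0,-21,-2,0,0,-6.4]
    - [2,-21,-2,0,0,-6.4]
    - [5,-20,-2,0,0,-6.4]

```text
clock: 15.75
position: [0.42, 0.0081, 0.3309]
tool_rot: [3.128, -0.005, 0.037]
force: [0.3, -0.5, -2.1]
grip_width: 0.0118
```

```bash
cat > cup.py <<'E'
from h import *
np.set_printoptions(precision=4,suppress=True)
C=np.array([.467,.2885]);ft=np.array([0,-.072,.124]);R=tool((0,1),14,(1,0))
def tgt(fy,fz,R=R,C=C): return np.array([C[0],C[1]+fy,fz])-R@ft
E
python3 - <<'E'
from cup import *
s=pose();print(s[0],s[2]['tool_rot'],s[2]['qpos'].round(2))
plan(tgt(.011,.150),R,8)
E
```

```text
[0.42   0.0081 0.3309] [ 3.1284 -0.0046  0.0371] [ 0.04  0.1  -0.23  1.98  0.04  1.06 -0.17]
dist 259.5 ang 13.4 rows 8
[7.0, -31.3, 5.0, -1.66, -0.07, 0.26]
[6.9, -31.4, 4.1, -1.66, -0.07, 0.26]
[6.7, -31.6, 3.2, -1.66, -0.07, 0.26]
[6.6, -31.7, 2.3, -1.66, -0.07, 0.26]
[6.5, -31.8, 1.3, -1.66, -0.07, 0.26]
[6.3, -31.8, 0.4, -1.66, -0.07, 0.26]
[6.2, -31.8, -0.5, -1.66, -0.07, 0.26]
[6.0, -31.8, -1.4, -1.66, -0.07, 0.26]
```

Request:
arm_command:
  targets:
    - [7,-31,5,-1.7,0,0.3]
    - [7,-31,4,-1.7,0,0.3]
    - [7,-31,3,-1.7,0,0.3]
    - [7,-32,2,-1.7,0,0.3]
    - [6,-32,1,-1.7,0,0.3]
    - [6,-32,0,-1.7,0,0.3]
    - [6,-32,-1,-1.7,0,0.3]
    - [6,-32,-1,-1.7,0,0.3]

```text
clock: 16.55
position: [0.468, 0.263, 0.29]
tool_rot: [2.879, -0.02, -0.011]
force: [0.4, -0.3, -2.0]
grip_width: 0.0116
```

```bash
cat > look.py <<'E'
from cup import *
import rod,sys
box=[[.40,.17,.11],[.53,.38,.40]]
for n in('wrist','scene'):
    P,mu,d=rod.rodfit(n,sys.argv[1]+n,box)
s=pose();f=bot.grab_frame('wrist');Y=cloud(f,s).reshape(-1,3);
m=(Y[:,2]>.094)&(Y[:,2]<.104)&(np.hypot(Y[:,0]-.467,Y[:,1]-.2885)<.045);Q=Y[m]
print('rim',m.sum(),cv2.minEnclosingCircle(Q[:,:2].astype(np.float32)) if m.sum()>20 else '')
def res(c):return np.hypot(Q[:,0]-c[0],Q[:,1]-c[1])-.026
from scipy.optimize import least_squares
if m.sum()>20: print(least_squares(res,[.467,.2885],loss='soft_l1',f_scale=.002).x,np.percentile(Q,[1,99],axis=0))
p,R0,_=s; print('foot from tcp',p+R0@ft,s[2]['force'])
E
python3 look.py a; python3 - <<'E'
from cup import *
plan(tgt(.011,.150),R,1)
E
```

```text
wrist [0.468 0.263 0.29 ] 16.55 [-0.48  0.43 -0.36  1.68  0.36  1.26 -0.98]
n 10140 mid [0.4669 0.2742 0.2847] dir [-0.0211 -0.2589  0.9657] ends [0.4698 0.309  0.1549] [0.4658 0.2605 0.3358]
scene [0.4673 0.2687 0.2883] 16.6 [-0.49  0.44 -0.36  1.68  0.36  1.26 -0.99]
n 76 mid [0.4715 0.2794 0.2414] dir [-0.0293 -0.2494  0.968 ] ends [0.474  0.3011 0.1572] [0.469  0.2585 0.3225]
rim 1331 ((0.46413856744766235, 0.28922051191329956), 0.02814764343202114)
[0.4643 0.2898] [[0.4373 0.2648 0.0944]
 [0.491  0.3169 0.1015]]
foot from tcp [0.4696 0.3038 0.1501] [-0.8424 -0.3249 -2.4602]
dist 4.5 ang 1.5 rows 1
[-0.2, 3.9, 2.3, 0.99, -0.88, -0.65]
```

View pics/awrist.png

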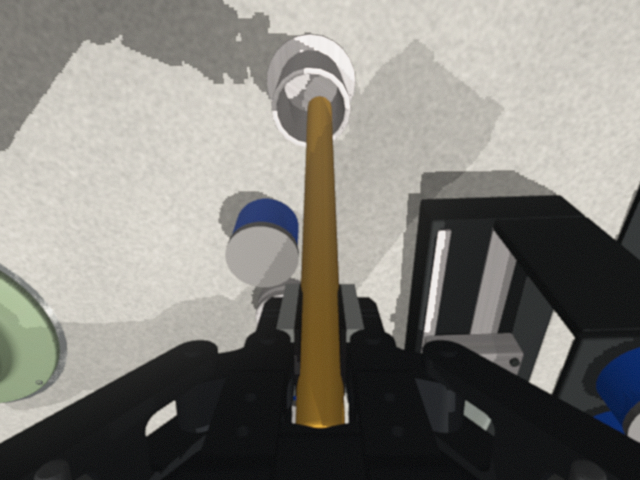

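The wrist view shows the rod foot at (318,100) over the cup mouth centred near (313,105). Cup centre ≈ (0.4645, 0.2895). I'll correct x by about −5 mm and remove the side tilt.

```bash
sed -i 's/.467,.2885\]);ft/.4645,.2895]);ft/' cup.py; python3 - <<'E'
from cup import *
s=pose();print(s[0]);plan(tgt(.012,.150),R,2);plan(tgt(.012,.090),R,4,tgt(.012,.15),R)
E
```

```text
[0.4672 0.264  0.289 ]
dist 3.8 ang 1.5 rows 2
[-1.4, 1.0, 0.9, 0.5, -0.44, -0.32]
[-1.4, 1.0, 0.9, 0.5, -0.44, -0.32]
dist 60.0 ang 0.0 rows 4
[0.0, -3.6, 14.6, 0.0, 0.0, 0.0]
[0.0, -3.6, 14.6, 0.0, 0.0, 0.0]
[0.0, -3.6, 14.6, 0.0, 0.0, 0.0]
[0.0, -3.6, 14.6, 0.0, 0.0, 0.0]
```

Request:
arm_command:
  targets:
    - [-1.4,1,1,0.5,-0.4,-0.3]
    - [-1.4,1,1,0.5,-0.4,-0.3]
    - [0,-3,10,0,0,0]
    - [0,-3,10,0,0,0]
    - [0,-2,8,0,0,0]
    - [0,0,0,0,0,0]

```text
clock: 17.3
position: [0.4646, 0.2579, 0.2569]
tool_rot: [2.898, -0.002, -0.005]
force: [0.6, 0.1, -2.6]
grip_width: 0.0116
```

```bash
python3 look.py b; python3 - <<'E'
from cup import *
plan(tgt(.012,.110),R,1);plan(tgt(.012,.030),R,5)
E
```

```text
wrist [0.4646 0.2579 0.2569] 17.3 [-0.46  0.46 -0.36  1.73  0.35  1.18 -0.98]
n 10276 mid [0.4632 0.2693 0.2512] dir [-0.0025 -0.2768  0.9609] ends [0.4635 0.3064 0.1227] [0.4631 0.2545 0.3027]
scene [0.4648 0.2581 0.2575] 17.35 [-0.46  0.46 -0.36  1.73  0.35  1.18 -0.98]
n 62 mid [0.4681 0.2709 0.2092] dir [-0.0139 -0.2721  0.9622] ends [0.4692 0.2932 0.1303] [0.4669 0.2475 0.2919]
rim 1636 ((0.4640546441078186, 0.28935888409614563), 0.028061432763934135)
[0.4642 0.2898] [[0.4373 0.2655 0.0944]
 [0.491  0.3167 0.1014]]
foot from tcp [0.4655 0.2984 0.1203] [-0.5143 -0.4677 -3.022 ]
dist 11.0 ang 0.4 rows 1
[-0.5, -5.5, 9.5, -0.09, -0.12, -0.32]
dist 90.6 ang 0.4 rows 5
[-0.2, -5.0, 17.4, -0.02, -0.02, -0.06]
[-0.1, -5.0, 17.4, -0.02, -0.02, -0.06]
[-0.1, -5.0, 17.4, -0.02, -0.02, -0.06]
[-0.1, -5.0, 17.4, -0.02, -0.02, -0.06]
[-0.1, -5.0, 17.4, -0.02, -0.02, -0.06]
```

Request:
arm_command:
  targets:
    - [0,-5.5,12,0,0,0]
    - [0,-4.5,15,0,0,0]
    - [0,-4,15,0,0,0]
    - [0,-4,15,0,0,0]
    - [0,-3,12,0,0,0]

```text
clock: 17.95
position: [0.4657, 0.2634, 0.1832]
tool_rot: [2.9, -0.006, -0.005]
force: [-0.7, -1.0, -1.5]
grip_width: 0.012
```

```bash
python3 - <<'E'
from cup import *
p,R0,s=pose();print(p,s['tool_rot'],p+R0@ft,s['force'])
plan(tgt(.012,.018),R,4)
E
```

```text
[0.4657 0.2634 0.1832] [ 2.9001 -0.0061 -0.0047] [0.4668 0.3037 0.0456] [-0.7302 -0.9567 -1.5242]
dist 27.6 ang 0.5 rows 4
[-0.4, -1.2, 6.8, -0.04, -0.07, -0.09]
[-0.3, -1.2, 6.8, -0.04, -0.07, -0.09]
[-0.3, -1.2, 6.8, -0.04, -0.07, -0.09]
[-0.3, -1.2, 6.8, -0.04, -0.07, -0.09]
```

Request:
arm_command:
  targets:
    - [-0.3,-1.2,7,0,0,0]
    - [-0.3,-1.2,7,0,0,0]
    - [-0.3,-1.2,6,0,0,0]
    - [0,-1,4,0,0,0]

```text
clock: 18.35
position: [0.4646, 0.2626, 0.1559]
tool_rot: [2.9, -0.005, -0.004]
force: [-0.3, 0.8, -2.5]
grip_width: 0.0116
```

```bash
python3 - <<'E'
from cup import *
p,R0,s=pose();print(p,s['tool_rot'],p+R0@ft,s['force'])
plan(tgt(.0135,.012),R,3)
E
```

```text
[0.4646 0.2626 0.1559] [ 2.9003 -0.0053 -0.0041] [0.4655 0.3029 0.0182] [-0.2587  0.8235 -2.5314]
dist 6.2 ang 0.4 rows 3
[-0.1, -0.7, 1.9, -0.06, -0.08, -0.1]
[0.0, -0.7, 1.9, -0.06, -0.08, -0.1]
[0.0, -0.7, 1.9, -0.06, -0.08, -0.1]
```

Request:
arm_command:
  targets:
    - [0,-0.5,2,0,0,0]
    - [0,-0.5,2,0,0,0]

```text
clock: 18.55
position: [0.4648, 0.2628, 0.1516]
tool_rot: [2.901, -0.006, -0.004]
force: [0.3, -0.5, -2.9]
grip_width: 0.0118
```

Request:
arm_command:
  targets:
    - [0,-0.4,1.5,0,0,0]

```text
clock: 18.65
position: [0.465, 0.2628, 0.1501]
tool_rot: [2.901, -0.006, -0.004]
force: [0.9, -1.7, 0.7]
grip_width: 0.0119
```

Request:
arm_command:
  targets:
    - [0,-0.3,1.2,0,0,0]

```text
clock: 18.75
position: [0.4653, 0.2626, 0.1494]
tool_rot: [2.9, -0.007, -0.004]
force: [-2.7, -4.7, 19.3]
grip_width: 0.0118
```

Touched the floor at the expected height. I'll ease off and lean the rod further right onto the rim.

```bash
python3 - <<'E'
from cup import *
p,R0,s=pose();F=p+R0@ft;print(F,s['force'])
R1=tool((0,1),10.5,(1,0));F[2]+=.001
plan(F-R1@ft,R1,3)
E
```

```text
[0.4664 0.3029 0.0118] [-2.7029 -4.7421 19.2635]
dist 8.1 ang 3.4 rows 3
[0.4, 2.4, 1.1, 1.11, -0.11, -0.11]
[0.4, 2.5, 1.1, 1.11, -0.11, -0.11]
[0.4, 2.5, 1.0, 1.11, -0.11, -0.11]
```

Request:
arm_command:
  targets:
    - [0,0,-1,0,0,0]
    - [0,2.4,1,1.1,0,0]
    - [0,2.4,0.8,1.1,0,0]
    - [0,2.4,0.8,1.1,0,0]

```text
clock: 19.15
position: [0.4652, 0.2551, 0.1495]
tool_rot: [2.962, -0.007, -0.004]
force: [-0.3, -1.1, -3.4]
grip_width: 0.0118
```

```bash
python3 look.py c
```

```text
wrist [0.4652 0.2551 0.1495] 19.15 [-0.44  0.57 -0.35  1.86  0.41  0.91 -1.04]
n 7343 mid [0.4636 0.2615 0.1595] dir [-0.0047 -0.3331  0.9429] ends [0.4639 0.2788 0.1106] [0.4635 0.249  0.195 ]
scene [0.4654 0.2541 0.1495] 19.2 [-0.44  0.57 -0.35  1.86  0.41  0.91 -1.04]
n 24 mid [0.4661 0.2463 0.1724] dir [ 0.0961 -0.2995  0.9492] ends [0.4631 0.2558 0.1422] [0.4673 0.2425 0.1844]
rim 4572 ((0.4639739394187927, 0.28934770822525024), 0.02808009274303913)
[0.4641 0.2906] [[0.4375 0.2647 0.0942]
 [0.4908 0.3167 0.1031]]
foot from tcp [0.4667 0.303  0.0148] [-0.0426 -0.6045 -2.1387]
```

Request:
arm_command:
  targets:
    - [0,-0.3,1,0,0,0]
    - [0,-0.3,1,0,0,0]

```text
clock: 19.5
position: [0.4655, 0.2552, 0.1477]
tool_rot: [2.961, -0.008, -0.005]
force: [0.0, -2.2, 0.4]
grip_width: 0.0117
```

Request:
arm_command:
  targets:
    - [0,0,0,0,0,0]
    - [0,0,0,0,0,0]
    - [0,0,0,0,0,0]
    - [0,0,0,0,0,0]
  grip: 45

```text
clock: 19.9
position: [0.4656, 0.2565, 0.1478]
tool_rot: [2.962, -0.008, -0.004]
force: [-0.0, -0.3, -1.0]
grip_width: 0.0381
```

```bash
python3 look.py d
```

```text
wrist [0.4656 0.2565 0.1478] 19.9 [-0.45  0.57 -0.35  1.86  0.41  0.91 -1.04]
n 6554 mid [0.4642 0.2571 0.1537] dir [-0.0044 -0.3683  0.9297] ends [0.4645 0.2745 0.1098] [0.4641 0.243  0.1893]
scene [0.4656 0.2565 0.1478] 19.95 [-0.45  0.57 -0.35  1.86  0.41  0.91 -1.04]
n 26 mid [0.4696 0.2464 0.1505] dir [-0.0057 -0.3266  0.9451] ends [0.4698 0.2593 0.1133] [0.4694 0.2368 0.1784]
rim 4687 ((0.4641520082950592, 0.28911375999450684), 0.02817593142390251)
[0.4641 0.2907] [[0.4375 0.2647 0.0943]
 [0.4909 0.3166 0.1032]]
foot from tcp [0.4668 0.3051 0.0129] [ 0.3708 -0.2125 -0.7439]
```

The rod has settled at about 21.6° to the right. I'll retreat straight up.

Request:
arm_command:
  targets:
    - [0,0,-12,0,0,0]
    - [0,0,-20,0,0,0]
    - [0,0,-30,0,0,0]
    - [0,0,-35,0,0,0]
    - [0,0,-35,0,0,0]
    - [0,-30,-10,0,0,0]
    - [0,-30,0,0,0,0]
    - [0,-30,0,0,0,0]

```text
clock: 20.85
position: [0.4656, 0.3714, 0.2852]
tool_rot: [2.965, -0.011, -0.009]
force: [-0.0, 0.3, -1.3]
grip_width: 0.0388
```

```bash
python3 look.py e; python3 gap.py top t9 >/dev/null; python3 - <<'E'
import cv2
a=cv2.imread('pics/escene.png');cv2.imwrite('pics/es.png',cv2.resize(a[150:400,190:450],None,fx=2.3,fy=2.3))
b=cv2.imread('pics/t9.png');cv2.imwrite('pics/t9c.png',cv2.resize(b[130:310,130:480],None,fx=2.2,fy=2.2))
E
```

```text
wrist [0.4656 0.3714 0.2852] 20.85 [-0.57  0.52 -0.4   1.54  0.32  1.27 -1.07]
n 1300 mid [0.4644 0.2573 0.1543] dir [-0.0098 -0.3857  0.9226] ends [0.4649 0.2752 0.1114] [0.4641 0.2457 0.182 ]
scene [0.464  0.3763 0.284 ] 20.9 [-0.57  0.53 -0.41  1.53  0.32  1.27 -1.07]
n 26 mid [0.4699 0.2476 0.148 ] dir [-0.0011 -0.359   0.9333] ends [0.4699 0.26   0.1159] [0.4698 0.2357 0.1791]
rim 1199 ((0.4642948806285858, 0.28971001505851746), 0.0281542781740427)
[0.4642 0.2913] [[0.4374 0.2651 0.0941]
 [0.4907 0.317  0.1031]]
foot from tcp [0.4654 0.4233 0.1491] [-0.3875 -0.9259 -0.9338]
```

View pics/es.png

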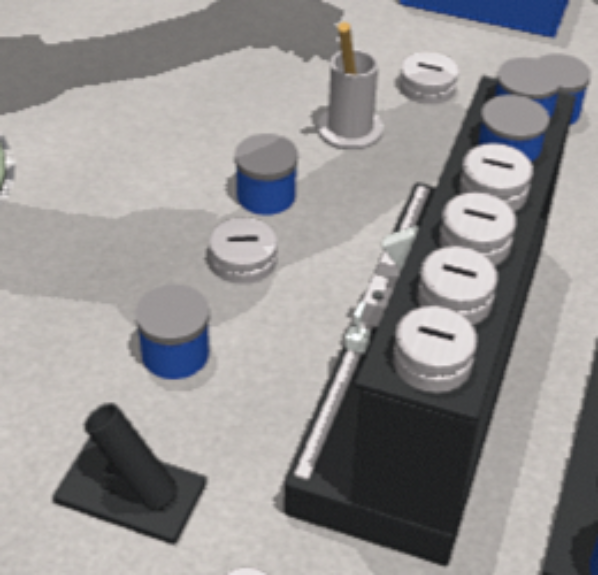

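View pics/t9c.png

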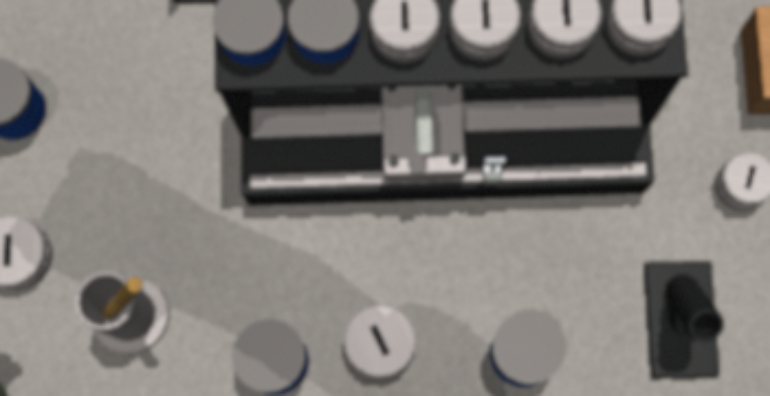

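The scene crop shows the empty holder, the rod leaning right in the cup at (345,45), and the bystanders in place. The top crop shows the slide edge at x=464 and the pointer at about 485. Everything stands as asked, so I'm handing in.

```bash
python3 -c "
from h import *
s=bot.observe();print(s['clock'],s['force'],abs(s['qd']).max());print(bot.job_done())"
```

```text
21.05 [0.07327717 0.06931923 0.41915116] 0.022044186959437367
the job is handed in; nothing more can be done
None
```

The job is done and handed in at 21 s of the 69 s allowed. I took the slide by its fin and pushed it right until it met the tight spot. The push peaked at about 14 N, roughly a 4 mm press. I then backed it off about 20 mm, and the rod now stands in the cup leaning against the right-hand side of the rim.

**Last checks**
- **Gap:** after I let go of the fin, the wrist camera measured 20 to 21 mm between slide and pointer. The final top view looked the same, but I didn't measure it again.
- **Rod:** after release it leans about 22° towards −y, with its foot opposite on the cup floor. The task text gives about 20°.
- **Surroundings:** the holder is empty, the bystanders in view look untouched, and the gripper is clear of everything.

**What didn't go cleanly**
- **First rod grip:** it closed on the pad edge, with a reading of 11 mm on the 14 mm rod. I reopened, recentred and took it again without trouble; the second grip read 11.7 mm and held.
- **Floor contact:** the rod briefly pressed the cup floor with about 19 N, and I eased it off before releasing.
- **Cup position:** the cameras disagreed by about 3 mm. I used the wrist camera's values.

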